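Load the delivery rack in reverse order

ROBOT

A 6-joint arm with a two-finger parallel gripper is mounted at the origin on the work surface. World frame = base frame: x ahead of the robot, y to its left, z up, the work surface at z = 0. Lengths are in m, angles in degrees, forces in N, time in s.
With the tool pointing down it reaches from about 0.35 to 0.925 m from the base axis. Payload 6.4 kg.
Tool frame: the origin (TCP) lies at the very end of the fingers, on their centre line; the grasp point (between the pads) lies 19 mm behind it; z points along the fingers, y is the line along which they close (so a half turn about z gives the same grasp; the last joint's range is limited). The gripper opens to 85 mm and grips with 20 to 120 N. Pads are 22 mm wide; open, the fingers measure 114 mm over their backs; the gripper's body (76 mm by 85 mm) begins 54 mm behind the grasp point. The pads swing forward as they close: fully open they stand 13 mm farther back than shut.
Start: joints at [55.457, 14.043, 89.255, -0, 76.702, -9.975], TCP at [0.27, 0.591, 0.203] pointing down, gripper open.
Joint ranges: [-179.41, 179.41], [-58.25, 129.5], [7.25, 145.43], [-54.29, 234.29], [11.92, 165.04], [-157.13, 157.13]. Speed limits (degrees/s): [147.25, 147.25, 180, 180, 180, 180].

INTERFACE

Orientations are given as a 3x3 rotation matrix whose columns are the frame's x, y, z axes.
In Python, from cell import env gives the robot as it stands.
- The arm moves only by the tool send_rows, never from a script. Its argument "moves" is text: rows parted by semicolons, each of 4 numbers parted by spaces: the shift along the tool's x, y, z in mm, then the turn about the tool's z in degrees. A call has 1 to 12 rows; each row shifts and turns the commanded pose from where the row before left it, along the tool's axes as they then stand; what a row does not reach is not made up. A row lasts 1/10 s, in which the tool goes at most 50 mm and 8.59 degrees, less where a joint would pass 70% of its speed; a pose out of reach is approached as far as the arm can. A call is refused whole if a number of a shift passes 50 or a number of a turn 8.59, either way. A call with a gripper value outside its range is refused whole. "jaw" is the finger opening in mm, from 0 to 85.4, set as the call begins (left out, the last holds). The fingers move at their own pace and stop on an object; "grip_force" is the grip in N (left out, the last holds). Time passes only in rows, so rows that do not move let the fingers close. It gives the time, the measured TCP pose, the force, the opening and the grip force at its end, in the units of the state.
- env.get_state(): the state, without advancing time (a new reading comes with each control period).
- env.capture(name): name is "scene" or "top" or "wrist"; returns a dict with "color" (384x512x3 uint8, red, green, blue), "K" (3x3 intrinsics, pixels), "rvec" (rotation vector, rad) and "tvec" (3), from world to camera coordinates, as OpenCV has them. Camera axes: x right, y down, z forward; pixel columns grow to the right and rows downward; lengths in m; the calibration is good to about 2 mm. A picture is of the moment at which its call begins. There is no depth.
- env.close_job(): hands the job in; it is judged then, once.
The state is a dict: "clock": time; "q": joint angles; "joint_velocities": joint speeds; "tau": joint torques, N m; "eef_pos": TCP position; "tcp_rot": TCP orientation; "ft_force": force on the tool from outside, world axes, zero at the start; "moment": the same for the moment, N m; "grip_width": opening from 0.0 (shut) to 1.0 (fully open); "finger_force": force on a finger pad.
Only numpy, scipy, OpenCV 4.12 (cv2) and the standard library are available. Lean on these libraries where they do the work, as an engineer would, in place of code of your own. Each camera call takes 0.05 s, during which the arm holds its last target. There are 200 camera calls.

TASK

The four parts standing in the test rack (grey, with blue mats) have been checked: move them to the white delivery rack in the reverse order, one to a bay, so that the part from the leftmost test bay (as seen from the robot) ends in the rightmost delivery bay, the next one in the bay beside it, and so on, and a colleague across the bench reads them in ticket order. Keep each part upright, set it down close to the middle of its bay without dropping it, and let go.

Things in the scene. Friction and masses are not known exactly. Their poses are not given: they have to be found in the camera images.
- test_rack: Test rack: grey, dark dividers, a blue mat in each bay; parts stand in it 10 mm above the bench. Fixed, 276 mm long (y) x 100 deep (x): 6 mm plate, 4 mm dividers at y = -136, -68, 0, 68, 136 mm, tops 26 mm above the bench; open in front and behind. Bay centres x = 0, y = -102, -34, 34, 102 mm. Origin: underside centre, on the bench; x away from the robot, y to its left (turned up to 0.2 rad).
- delivery_rack: Delivery rack: white, no mats, empty; parts will stand 6 mm above the bench. Fixed, 276 mm long (y) x 100 deep (x): 6 mm plate, 4 mm dividers at y = -136, -68, 0, 68, 136 mm, tops 26 mm above the bench; open in front and behind. Bay centres x = 0, y = -102, -34, 34, 102 mm. Origin: underside centre, on the bench; x away from the robot, y to its left (turned up to 0.2 rad).
- speaker_center (a point): Small loudspeaker: upright black box 46 x 46 x 54 mm high, cone on its front, 0.3 kg. Point at its centre, 27 mm above its foot; axes as the rack's, turned up to 0.1 rad, z up.
- cooler_center (a point): Processor cooler: upright round aluminium-finned heat sink with a black-rimmed fan on top, diameter 52 mm, 56 mm high, 0.35 kg; may be gripped round its middle. Point at its centre, 28 mm above its foot; z up.
- webcam_center (a point): Webcam: grey head 32 (its x) x 52 (its y) x 42 mm high, lens on the -x face, on a short stem and a black round base of radius 25 mm; total height 66 mm, 0.18 kg. Point at the centre of the head, 45 mm above its foot; the head spans 24 to 66 mm above the foot: grip it there. Axes as the rack's, turned up to 0.1 rad, z up.
- adapter_center (a point): Plug-in power adapter stood on end: white block 42 (its x) x 28 (its y) x 54 mm high, two thin brass pins 14 mm long upright on top, 0.16 kg. Point at the centre of the block, 27 mm above its foot; axes as the rack's, turned up to 0.1 rad, z up.
- mat_speaker: The fixed blue anti-static mat, 92 x 60 x 4 mm, in the test-rack bay where the speaker stands at the start: marks that bay also when it is empty. All four mats look alike. Origin: centre of its underside, 6 mm above the bench; axes as the rack's.
- mat_cooler: The fixed blue anti-static mat, 92 x 60 x 4 mm, in the test-rack bay where the cooler stands at the start: marks that bay also when it is empty. All four mats look alike. Origin: centre of its underside, 6 mm above the bench; axes as the rack's.
- mat_webcam: The fixed blue anti-static mat, 92 x 60 x 4 mm, in the test-rack bay where the webcam stands at the start: marks that bay also when it is empty. All four mats look alike. Origin: centre of its underside, 6 mm above the bench; axes as the rack's.
- mat_adapter: The fixed blue anti-static mat, 92 x 60 x 4 mm, in the test-rack bay where the adapter stands at the start: marks that bay also when it is empty. All four mats look alike. Origin: centre of its underside, 6 mm above the bench; axes as the rack's.

How it is judged (in metres and radians):
At the end, for the whole second after the job is handed in: Each part stands in the delivery bay that mirrors its starting bay (from y in the test rack to -y in the delivery rack), within 17 mm of the bay centre along the rack and 22 mm across, foot on the plate within 5 mm, upright within 0.1 rad, at rest and released (((y of mat_speaker in the frame of test_rack between -0.122 and -0.082 m and y of speaker_center in the frame of delivery_rack between 0.085 and 0.119 m) or (y of mat_speaker in the frame of test_rack between -0.054 and -0.014 m and y of speaker_center in the frame of delivery_rack between 0.017 and 0.051 m) or (y of mat_speaker in the frame of test_rack between 0.014 and 0.054 m and y of speaker_center in the frame of delivery_rack between -0.051 and -0.017 m) or (y of mat_speaker in the frame of test_rack between 0.082 and 0.122 m and y of speaker_center in the frame of delivery_rack between -0.119 and -0.085 m)) and x of speaker_center in the frame of delivery_rack between -0.022 and 0.022 m and z of speaker_center in the frame of delivery_rack between 0.028 and 0.038 m and angle between each of speaker_center, cooler_center, webcam_center, adapter_center's own z axis and vertical below 0.1 rad and linear speed of each of speaker, cooler, webcam, adapter below 0.02 m/s and contact force between each of speaker, cooler, webcam, adapter and the fingers below 0.1 N and ((y of mat_cooler in the frame of test_rack between -0.122 and -0.082 m and y of cooler_center in the frame of delivery_rack between 0.085 and 0.119 m) or (y of mat_cooler in the frame of test_rack between -0.054 and -0.014 m and y of cooler_center in the frame of delivery_rack between 0.017 and 0.051 m) or (y of mat_cooler in the frame of test_rack between 0.014 and 0.054 m and y of cooler_center in the frame of delivery_rack between -0.051 and -0.017 m) or (y of mat_cooler in the frame of test_rack between 0.082 and 0.122 m and y of cooler_center in the frame of delivery_rack between -0.119 and -0.085 m)) and x of cooler_center in the frame of delivery_rack between -0.022 and 0.022 m and z of cooler_center in the frame of delivery_rack between 0.029 and 0.039 m and ((y of mat_webcam in the frame of test_rack between -0.122 and -0.082 m and y of webcam_center in the frame of delivery_rack between 0.085 and 0.119 m) or (y of mat_webcam in the frame of test_rack between -0.054 and -0.014 m and y of webcam_center in the frame of delivery_rack between 0.017 and 0.051 m) or (y of mat_webcam in the frame of test_rack between 0.014 and 0.054 m and y of webcam_center in the frame of delivery_rack between -0.051 and -0.017 m) or (y of mat_webcam in the frame of test_rack between 0.082 and 0.122 m and y of webcam_center in the frame of delivery_rack between -0.119 and -0.085 m)) and x of webcam_center in the frame of delivery_rack between -0.022 and 0.022 m and z of webcam_center in the frame of delivery_rack between 0.046 and 0.056 m and ((y of mat_adapter in the frame of test_rack between -0.122 and -0.082 m and y of adapter_center in the frame of delivery_rack between 0.085 and 0.119 m) or (y of mat_adapter in the frame of test_rack between -0.054 and -0.014 m and y of adapter_center in the frame of delivery_rack between 0.017 and 0.051 m) or (y of mat_adapter in the frame of test_rack between 0.014 and 0.054 m and y of adapter_center in the frame of delivery_rack between -0.051 and -0.017 m) or (y of mat_adapter in the frame of test_rack between 0.082 and 0.122 m and y of adapter_center in the frame of delivery_rack between -0.119 and -0.085 m)) and x of adapter_center in the frame of delivery_rack between -0.022 and 0.022 m and z of adapter_center in the frame of delivery_rack between 0.028 and 0.038 m); the robot touches nothing.
It fails at once if a part is toppled (tilted by more than 35 degrees) (angle between any of speaker_center, cooler_center, webcam_center, adapter_center's own z axis and vertical above 0.61 rad).
It fails at once if a part is dropped (falls free from more than about 25 mm) ((linear speed of speaker above 0.7 m/s and contact force between speaker and the fingers below 0.05 N) or (linear speed of cooler above 0.7 m/s and contact force between cooler and the fingers below 0.05 N) or (linear speed of webcam above 0.7 m/s and contact force between webcam and the fingers below 0.05 N) or (linear speed of adapter above 0.7 m/s and contact force between adapter and the fingers below 0.05 N)).
It also fails if it takes over 112 s, if anything falls off the work surface, if the arm or the gripper's body presses on something with over 40 N, if the wrist force passes 120 N, or if a joint passes its speed limit or range.

## Working session

There is one attempt and no reset: what is moved stays moved. The work goes in short steps, Python scripts to look and compute and a tool call to move; the robot and the scene stay as the last step left them, time stands still between calls to the robot, and variables do not carry over. Pictures are saved under pics/ and viewed, at most 14 in all, crops included, and the job is handed in when it is done.

Besides the shell and the picture viewer there is one more tool, called after "Request:" in YAML: its name, and indented under it one key for each argument. send_rows: Moves the arm, as the interface text tells. Its arguments: {"type":"object","properties":{"moves":{"type":"string"},"jaw":{"type":"number"},"grip_force":{"type":"number"}},"required":["moves"]}

```bash
mkdir -p pics; ls; python3 - <<'E'
from cell import env
import cv2,numpy as np
print(env.get_state())
ims=[]
for n in("scene","top","wrist"):
    c=env.capture(n); cv2.imwrite(f"pics/{n}0.png",c["color"][:,:,::-1]); np.savez(f"{n}0.npz",**c)
    print(n,c["K"].tolist(),c["rvec"],c["tvec"])
E
```

```text
pics
{'clock': 0.0, 'q': array([ 5.54575636e+01,  1.40836478e+01,  8.93255261e+01, -7.51264360e-04,
        7.67016419e+01, -9.97499335e+00]), 'joint_velocities': array([0.05970443, 0.02502656, 0.08881319, 0.03153695, 0.02579267,
       0.01739261]), 'tau': array([ 1.08729622e-03, -4.29462826e+01, -3.26150215e+01,  2.29992486e-05,
        4.99879112e-03, -1.86516854e-05]), 'eef_pos': array([0.26988843, 0.59064463, 0.20197987]), 'tcp_rot': array([[-9.09473588e-01,  4.15760284e-01, -1.08615502e-03],
       [ 4.15761577e-01,  9.09472237e-01, -1.60036503e-03],
       [ 3.22459614e-04, -1.90707125e-03, -9.99998130e-01]]), 'ft_force': array([ 0.69317562, -0.39709244,  0.08494605]), 'moment': array([ 0.04499747, -0.00025983, -0.01358316]), 'finger_force': 0.0, 'grip_width': 1.0026780539482119}
scene [[466.36190392166014, 0.0, 266.7287739140735], [0.0, 466.36190392166014, 184.27191240775497], [0.0, 0.0, 1.0]] [ 1.25576903  2.04607417 -1.1202225 ] [ 0.25322511 -0.22957139  1.40507932]
top [[372.789609579984, 0.0, 254.97194123849275], [0.0, 372.789609579984, 182.54920367401647], [0.0, 0.0, 1.0]] [ 2.22700902 -2.16273203  0.08676409] [-0.02897008  0.53524309  0.83306114]
wrist [[327.43118033808355, 0.0, 250.54911674775687], [0.0, 327.43118033808355, 186.94018496488064], [0.0, 0.0, 1.0]] [-2.40210844 -1.54246294 -0.25154399] [-0.64889294 -0.04244045  0.38091787]
```

View pics/top0.png

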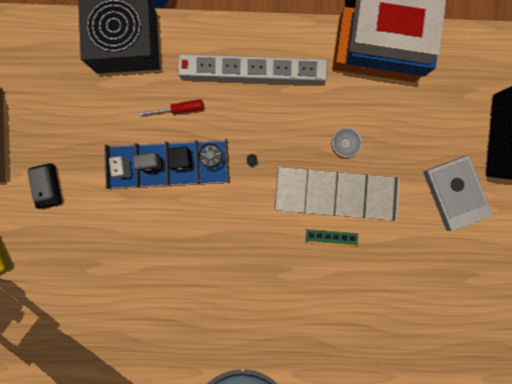

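View pics/scene0.png

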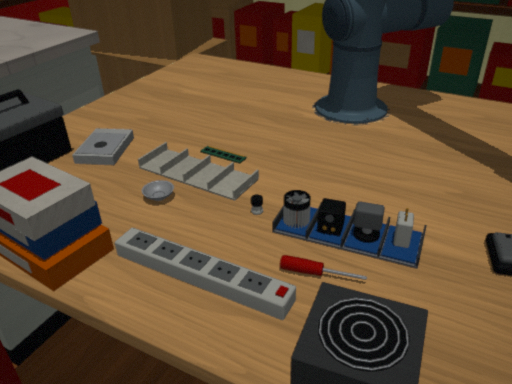

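```bash
cat > h.py <<'E'
import cv2,numpy as np
def cast(c,px,z):
    R=cv2.Rodrigues(np.array(c["rvec"],float))[0]; o=-R.T@np.ravel(c["tvec"])
    p=np.asarray(px,float).reshape(-1,2)
    d=np.c_[(p-c["K"][[0,1],[2,2]])/c["K"][[0,1],[0,1]],np.ones(len(p))]@R
    return o[:2]+d[:,:2]*((z-o[2])/d[:,2])[:,None]
def rect(c,mask,z):
    n,l,s,ce=cv2.connectedComponentsWithStats(mask.astype(np.uint8))
    pts=np.argwhere(mask)[:,::-1]
    w=cast(c,pts,z)*1000
    (cx,cy),(a,b),t=cv2.minAreaRect(w.astype(np.float32))
    box=cv2.boxPoints(((cx,cy),(a,b),t)); 
    e=max((box[1]-box[0],box[2]-box[1]),key=np.linalg.norm); e=e*np.sign(e[1])
    return (cx,cy),(a,b),np.degrees(np.arctan2(-e[0],e[1]))  # yaw of rack
E
python3 - <<'E'
from h import *
c=dict(np.load("top0.npz")); im=c["color"].astype(int)
print("cam",-cv2.Rodrigues(c["rvec"])[0].T@c["tvec"])
r,g,b=im[...,0],im[...,1],im[...,2]
yy,xx=np.mgrid[:384,:512]
m=(b>r+50)&(b>g+30)&(xx>95)&(xx<240)&(yy>130)&(yy<200)
print("test",rect(c,m,.010))
hsv=cv2.cvtColor(c["color"],cv2.COLOR_RGB2HSV)
m2=(hsv[...,1]<50)&(hsv[...,2]>110)&(xx>268)&(xx<405)&(yy>162)&(yy<225)
m2=cv2.morphologyEx(m2.astype(np.uint8),cv2.MORPH_OPEN,np.ones((3,3)))>0
print("deliv",rect(c,m2,.006), m2.sum())
v=c["color"].copy(); v[m]=(255,0,255); v[m2]=(0,255,0)
A=cv2.resize(v[125:230,90:260],None,fx=4,fy=4,interpolation=0)
cv2.imwrite("pics/a1.png",cv2.resize(np.vstack([v[130:200,90:245],v[160:230,260:415]]),None,fx=4,fy=4,interpolation=0)[:,:,::-1])
E
```

```text
cam [ 0.48044913 -0.00217122  0.86630204]
test ((574.1102294921875, 188.60928344726562), (90.64366912841797, 262.9172668457031), np.float32(4.6576242))
deliv ((517.30126953125, -199.57077026367188), (271.7213134765625, 98.15717315673828), np.float32(-3.322273)) 4792
```

View pics/a1.png

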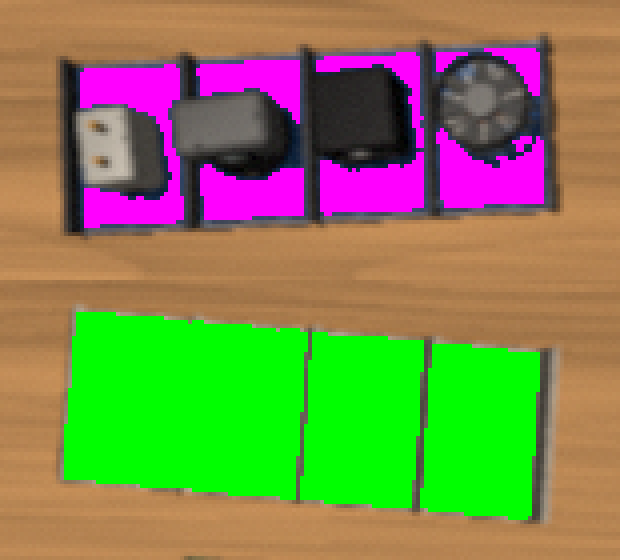

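The picture shows, from left to right, the adapter (top centre at about pixel 116,166), webcam (145,161), speaker (178,159) and cooler (210,154). The delivery mask covers the white rack except its right divider. The adapter therefore goes to the rightmost delivery bay and the cooler to the leftmost.

```bash
python3 - <<'E'
from h import *
c=dict(np.load("top0.npz"))
w=np.radians(4.66); R=np.array([[np.cos(w),-np.sin(w)],[np.sin(w),np.cos(w)]])
for n,p,z in [("adapter",(116.4,166.5),.064),("webcam",(145,160.75),.076),("speaker",(178.5,158.75),.064),("cooler",(210.25,154.25),.066)]:
    x=cast(c,p,z)[0]*1000; print(n,x.round(1),"rack",(R.T@(x-[574.1,188.6])).round(1))
v=np.radians(-3.32); D=np.array([[np.cos(v),-np.sin(v)],[np.sin(v),np.cos(v)]])
for y in(102,34,-34,-102): print("bay",y,(D@[0,y]+[517.3,-201.5]).round(1), "test", (R@[0,y]+[574.1,188.6]).round(1))
cw=dict(np.load("wrist0.npz")); Rw=cv2.Rodrigues(cw["rvec"])[0]; o=-Rw.T@cw["tvec"]
from cell import env
s=env.get_state(); T=s["tcp_rot"]
print("wrist cam in tool",T.T@(o-s["eef_pos"]), "cam axes in tool cols\n",(T.T@Rw.T).round(3))
# target closing axis tool y || rack x
for name,yaw in(("test",w),("del",v)):
    for sg in(1,-1):
        t=sg*np.array([np.cos(yaw),np.sin(yaw)]); a=T[:2,1]; 
        # angle about tool z (down): negative of world angle
        print(name,sg,"turn about tool z",-np.degrees(np.arctan2(a[0]*t[1]-a[1]*t[0],a@t)))
E
```

```text
adapter [558.5 286.3] rack [-7.6 98.6]
webcam [571.5 222.2] rack [ 0.1 33.7]
speaker [579.4 153.9] rack [  2.4 -35. ]
cooler [591.   85.6] rack [   8.5 -104. ]
bay 102 [523.2 -99.7] test [565.8 290.3]
bay 34 [ 519.3 -167.6] test [571.3 222.5]
bay -34 [ 515.3 -235.4] test [576.9 154.7]
bay -102 [ 511.4 -303.3] test [582.4  86.9]
wrist cam in tool [ 8.15536740e-02  5.55823693e-06 -1.70707377e-01] cam axes in tool cols
 [[-0.001 -0.947 -0.321]
 [ 1.    -0.    -0.001]
 [ 0.001 -0.321  0.947]]
test 1 turn about tool z 60.7738199348604
test -1 turn about tool z -119.22618006513962
del 1 turn about tool z 68.7538199348604
del -1 turn about tool z -111.2461800651396
```

Request:
send_rows:
  moves: "0 0 0 7.6;0 0 0 7.6;0 0 0 7.6;0 0 0 7.6;0 0 0 7.6;0 0 0 7.6;0 0 0 7.6;0 0 0 7.6"
  jaw: 85

```text
clock: 0.95
eef_pos: [0.2701, 0.5909, 0.2026]
tcp_rot: [[-0.075, 0.997, -0.001], [0.997, 0.075, -0.001], [-0.001, -0.001, -1.0]]
ft_force: [-0.0, -0.2, -0.0]
grip_width: 0.995
finger_force: 0.0
```

Request:
send_rows:
  moves: "-44 23.2 0 0;-44 23.2 0 0;-44 23.2 0 0;-44 23.2 0 0;-44 23.2 0 0;-44 23.2 0 0;-44 23.2 0 0;-44 23.2 0 0;-44 23.2 0 0;-44 23.2 0 0;-44 23.2 0 0;-44 23.2 0 0"

```text
clock: 2.15
eef_pos: [0.591, 0.0855, 0.2029]
tcp_rot: [[-0.081, 0.997, -0.0], [0.997, 0.081, 0.0], [0.0, -0.0, -1.0]]
ft_force: [0.4, 0.4, 0.4]
grip_width: 0.994
finger_force: 0.0
```

Request:
send_rows:
  moves: "0 0 0 0;0 0 0 0;0 0 0 0"

```text
clock: 2.45
eef_pos: [0.5897, 0.0882, 0.2027]
tcp_rot: [[-0.082, 0.997, -0.001], [0.997, 0.082, 0.0], [0.0, -0.001, -1.0]]
ft_force: [0.7, -0.5, -0.2]
grip_width: 0.993
finger_force: 0.0
```

```bash
python3 - <<'E'
from h import *
from cell import env
c=env.capture("wrist"); np.savez("w1.npz",**c); cv2.imwrite("pics/w1.png",c["color"][:,:,::-1])
print(env.get_state()["q"])
E
```

```text
[-2.35074545e+00  6.97818984e+00  9.73543884e+01  1.10853130e-02
  7.57052407e+01 -7.07451749e+00]
```

View pics/w1.png

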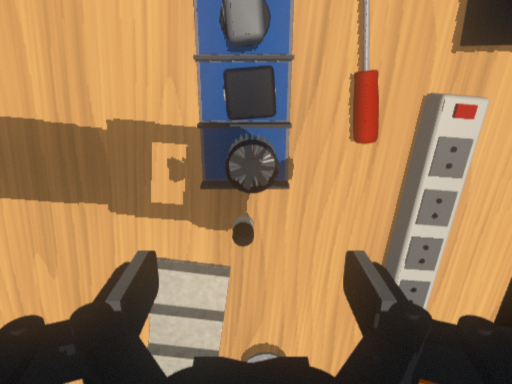

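```bash
python3 - <<'E'
from h import *
c=dict(np.load("w1.npz"))
hsv=cv2.cvtColor(c["color"],cv2.COLOR_RGB2HSV); v=hsv[...,2]
w=np.radians(4.66); R=np.array([[np.cos(w),-np.sin(w)],[np.sin(w),np.cos(w)]])
for n,p,z in [("cooler",(252,165.5),.066),("speaker",(250,92),.064),("bottle",(243,237),.03)]:
    x=cast(c,p,z)[0]*1000; print(n,x.round(1),(R.T@(x-[574.1,188.6])).round(1))
yy,xx=np.mgrid[:384,:512]
r,g,b=[c["color"][...,i].astype(int) for i in range(3)]
m=(b>r+50)&(b>g+30)&(yy<190)&(xx>190)&(xx<300)
e=cast(c,np.argwhere(m)[:,::-1],.01)*1000; l=(e-[574.1,188.6])@R
print("mat extents rack frame",np.percentile(l,[.3,99.7],axis=0), "expect x +-46, ymin -132")
mc=((v<235)&~m&(abs(xx-252)<30)&(abs(yy-165)<30)).astype(np.uint8)
E
```

```text
cooler [592.   88.1] [   9.6 -101.6]
speaker [584.5 156.2] [  7.8 -33.1]
bottle [589.5  -8.3] [  -0.6 -197.5]
mat extents rack frame [[ -44.43332675 -107.75606348]
 [  46.78196244   51.38156896]] expect x +-46, ymin -132
```

Request:
send_rows:
  moves: "0 1 40 0;0 1 40 0;0 0 40 0;0 0 30 0;0 0 22 0;0 0 10 0;0 0 0 0;0 0 0 0;0 0 0 0"

```text
clock: 3.4
eef_pos: [0.5938, 0.0878, 0.023]
tcp_rot: [[-0.081, 0.997, 0.003], [0.997, 0.081, -0.0], [-0.0, 0.003, -1.0]]
ft_force: [-0.3, -0.0, -0.3]
grip_width: 0.989
finger_force: 0.0
```

Request:
send_rows:
  moves: "0 0 0 0;0 0 0 0;0 0 0 0;0 0 0 0;0 0 0 0;0 0 0 0;0 0 0 0;0 0 0 0;0 0 0 0;0 0 0 0"
  jaw: 40
  grip_force: 35

```text
clock: 4.4
eef_pos: [0.5927, 0.0875, 0.0221]
tcp_rot: [[-0.081, 0.997, 0.0], [0.997, 0.081, -0.0], [-0.0, 0.0, -1.0]]
ft_force: [-2.5, -0.3, 5.1]
grip_width: 0.594
finger_force: 36.3
```

Request:
send_rows:
  moves: "0 0 -10 0;0 0 -25 0;0 0 -35 0;0 0 -30 0;0 0 0 4;0 0 0 4;-25 -7 0 0;-42 -13 0 0;-42 -13 0 0;-42 -13 0 0;-25 -8 0 0;-15 -4 0 0"

```text
clock: 5.6
eef_pos: [0.5222, -0.1014, 0.121]
tcp_rot: [[0.061, 0.998, -0.0], [0.998, -0.061, 0.0], [0.0, -0.0, -1.0]]
ft_force: [0.2, 1.5, -3.5]
grip_width: 0.59
finger_force: 37.4
```

Request:
send_rows:
  moves: "0 0 0 0;0 0 0 0;0 0 0 0"

```text
clock: 5.9
eef_pos: [0.5235, -0.0987, 0.121]
tcp_rot: [[0.057, 0.998, -0.0], [0.998, -0.057, 0.0], [0.0, -0.0, -1.0]]
ft_force: [0.7, 0.2, -2.3]
grip_width: 0.59
finger_force: 37.4
```

```bash
python3 - <<'E'
from h import *
from cell import env
for n in("wrist","top"):
    c=env.capture(n); np.savez(n+"2.npz",**c); cv2.imwrite(f"pics/{n}2.png",c["color"][:,:,::-1])
E
```

```text
(no output)
```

View pics/wrist2.png

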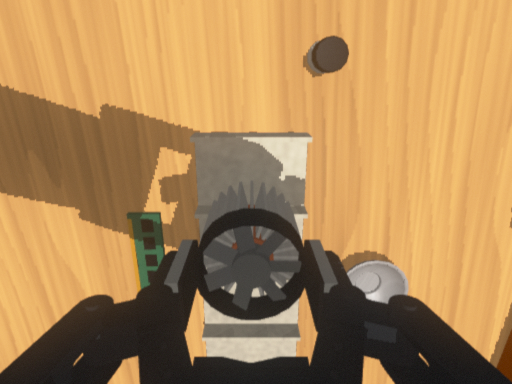

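```bash
python3 - <<'E'
from h import *
c=dict(np.load("wrist2.npz"))
v=np.radians(-3.32); D=np.array([[np.cos(v),-np.sin(v)],[np.sin(v),np.cos(v)]])
x=cast(c,[(192,133.5),(311,133.5)],.026)*1000
print(x.round(1),((x-[517.3,-201.5])@D).round(1),"expect -50,138 / 50,138")
x=cast(c,[(297,330),(205,330)],.026)*1000
print("div",((x-[517.3,-201.5])@D).round(1))
x=cast(c,[(347,285),(165,250)],.02)*1000
print("bowl edge, ram",((x-[517.3,-201.5])@D).round(1))
E
```

```text
[[479.3 -58.1]
 [575.8 -63.7]] [[-46.3 140.9]
 [ 50.4 140.9]] expect -50,138 / 50,138
div [[ 48.  -56.9]
 [-44.6 -56.8]]
bowl edge, ram [[ 95.4  -8. ]
 [-78.9  30.7]]
```

Request:
send_rows:
  moves: "0 0 30 0;0 0 30 0;0 0 20 0;0 0 10 0;0 0 5 0;0 0 3 0;0 0 2 0;0 0 1.5 0;0 0 1 0;0 0 0 0;0 0 0 0"

```text
clock: 7.1
eef_pos: [0.5234, -0.0998, 0.0189]
tcp_rot: [[0.059, 0.998, 0.0], [0.998, -0.059, -0.0], [-0.0, 0.0, -1.0]]
ft_force: [0.5, -0.3, -3.5]
grip_width: 0.588
finger_force: 37.4
```

Request:
send_rows:
  moves: "0 0 0.7 0;0 0 0.5 0;0 0 0 0;0 0 0 0"

```text
clock: 7.5
eef_pos: [0.5235, -0.0998, 0.0181]
tcp_rot: [[0.059, 0.998, 0.0], [0.998, -0.059, -0.0], [-0.0, 0.0, -1.0]]
ft_force: [-3.0, 1.4, 5.4]
grip_width: 0.595
finger_force: 38.1
```

Request:
send_rows:
  moves: "0 0 0 0;0 0 0 0;0 0 0 0;0 0 0 0;0 0 0 0"
  jaw: 80

```text
clock: 8.0
eef_pos: [0.5232, -0.0997, 0.0173]
tcp_rot: [[0.059, 0.998, 0.0], [0.998, -0.059, -0.0], [0.0, 0.0, -1.0]]
ft_force: [-0.2, 0.7, -0.3]
grip_width: 0.935
finger_force: 0.0
```

Request:
send_rows:
  moves: "0 0 -35 0;0 0 -45 0;0 0 -40 0;0 0 0 -4;0 0 0 -4;40 12.5 0 0;45 14.4 0 0;45 14.4 0 0;45 14.4 0 0;45 14.4 0 0;29 9 0 0;0 0 0 0"

```text
clock: 9.2
eef_pos: [0.5822, 0.1583, 0.1373]
tcp_rot: [[-0.085, 0.996, 0.0], [0.996, 0.085, 0.001], [0.001, 0.0, -1.0]]
ft_force: [-0.2, -0.9, -0.3]
grip_width: 0.939
finger_force: 0.0
```

Request:
send_rows:
  moves: "0 0 0 0;0 0 0 0"

```text
clock: 9.4
eef_pos: [0.5818, 0.154, 0.1372]
tcp_rot: [[-0.08, 0.997, -0.0], [0.997, 0.08, -0.0], [-0.0, -0.0, -1.0]]
ft_force: [-0.1, -0.5, -0.1]
grip_width: 0.933
finger_force: 0.0
```

```bash
python3 - <<'E'
from h import *
from cell import env
for n in("wrist","top"):
    c=env.capture(n); np.savez(n+"3.npz",**c); cv2.imwrite(f"pics/{n}3.png",c["color"][:,:,::-1])
E
```

```text
(no output)
```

View pics/wrist3.png

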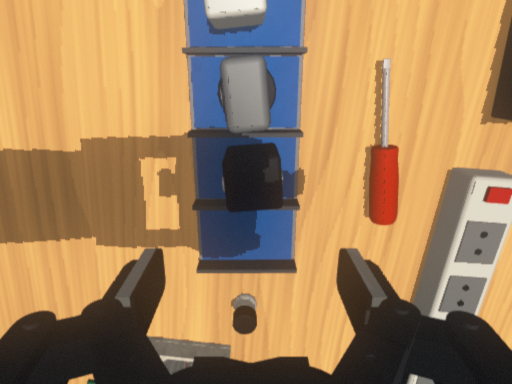

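View pics/top3.png

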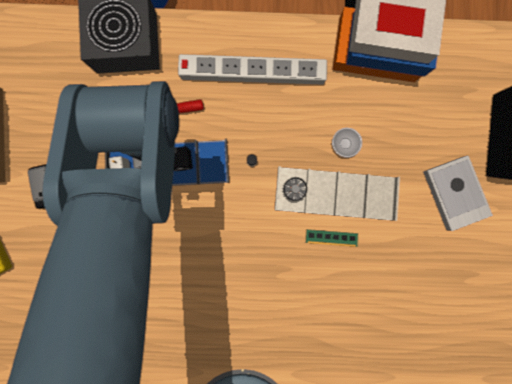

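```bash
python3 - <<'E'
from h import *
c=dict(np.load("wrist3.npz"))
w=np.radians(4.66); R=np.array([[np.cos(w),-np.sin(w)],[np.sin(w),np.cos(w)]])
f=lambda p,z:(cast(c,p,z)*1000-[574.1,188.6])@R
print("spk far top edge",f([(228,211),(283,208)],.064).round(1))
print("webcam head top: far edge",f([(229,132),(270,129)],.076).round(1))
print("mat end, dividers",f([(199,267),(296,267)],.026).round(1),f([(297,203)],.026).round(1))
ct=dict(np.load("top3.npz")); v=np.radians(-3.32); D=np.array([[np.cos(v),-np.sin(v)],[np.sin(v),np.cos(v)]])
print("cooler in deliv",((cast(ct,(294.3,188.7),.062)*1000-[517.3,-201.5])@D).round(1))
from cell import env
print("tcp rack",(env.get_state()["eef_pos"][:2]*1000-[574.1,188.6])@R)
E
```

```text
spk far top edge [[-12.5 -56.3]
 [ 31.8 -53.8]]
webcam head top: far edge [[-9.4  9.4]
 [19.6 11.4]]
mat end, dividers [[ -45.6 -132.5]
 [  50.6 -132.7]] [[ 48.7 -64.5]]
cooler in deliv [[ -1.1 103.5]]
tcp rack [  4.93473723 -35.40257446]
```

Request:
send_rows:
  moves: "3 2.5 20 -3;0 0 30 0;0 0 30 0;0 0 20 0;0 0 10 0;0 0 5 0;0 0 0 0;0 0 0 0"

```text
clock: 10.3
eef_pos: [0.5853, 0.158, 0.0237]
tcp_rot: [[-0.133, 0.991, 0.002], [0.991, 0.133, 0.0], [-0.0, 0.002, -1.0]]
ft_force: [-0.3, 0.3, 0.3]
grip_width: 0.936
finger_force: 0.0
```

Request:
send_rows:
  moves: "0 0 0 0;0 0 0 0;0 0 0 0;0 0 0 0;0 0 0 0;0 0 0 0;0 0 0 0;0 0 0 0;0 0 0 0;0 0 0 0"
  jaw: 34

```text
clock: 11.3
eef_pos: [0.5846, 0.1583, 0.0233]
tcp_rot: [[-0.133, 0.991, 0.001], [0.991, 0.133, 0.0], [0.0, 0.001, -1.0]]
ft_force: [-1.7, 0.1, 5.8]
grip_width: 0.525
finger_force: 37.4
```

Request:
send_rows:
  moves: "0 0 -10 0;0 0 -25 0;0 0 -35 0;0 0 -35 0;0 0 0 4;0 0 0 4;0 0 0 3"

```text
clock: 12.0
eef_pos: [0.5836, 0.158, 0.127]
tcp_rot: [[0.061, 0.998, -0.001], [0.998, -0.061, -0.0], [-0.0, -0.001, -1.0]]
ft_force: [0.3, 0.8, -4.2]
grip_width: 0.527
finger_force: 37.2
```

Request:
send_rows:
  moves: "-25 -3.3 0 0;-40 -5.7 0 0;-45 -6.4 0 0;-45 -6.4 0 0;-45 -6.4 0 0;-45 -6.4 0 0;-40 -5.7 0 0;-25 -3.5 0 0;-19 -2.5 0 0;0 0 0 0;0 0 0 0"

```text
clock: 13.1
eef_pos: [0.5181, -0.1674, 0.1268]
tcp_rot: [[0.06, 0.998, -0.001], [0.998, -0.06, 0.001], [0.001, -0.001, -1.0]]
ft_force: [0.5, 1.2, -3.6]
grip_width: 0.526
finger_force: 37.1
```

Request:
send_rows:
  moves: "0 1 30 0;0 0 30 0;0 0 25 0;0 0 10 0;0 0 5 0;0 0 3 0;0 0 2 0;0 0 1.5 0;0 0 0.7 0;0 0 0 0;0 0 0 0"

```text
clock: 14.2
eef_pos: [0.5199, -0.1679, 0.0205]
tcp_rot: [[0.059, 0.998, 0.0], [0.998, -0.059, -0.0], [-0.0, 0.001, -1.0]]
ft_force: [0.1, 0.4, -4.3]
grip_width: 0.524
finger_force: 37.2
```

Request:
send_rows:
  moves: "0 0 0.5 0;0 0 0 0;0 0 0 0"

```text
clock: 14.5
eef_pos: [0.5197, -0.1678, 0.0197]
tcp_rot: [[0.059, 0.998, -0.0], [0.998, -0.059, 0.0], [0.0, -0.0, -1.0]]
ft_force: [0.5, -0.5, -4.0]
grip_width: 0.524
finger_force: 37.2
```

Request:
send_rows:
  moves: "0 0 0.7 0;0 0 0.6 0;0 0 0 0;0 0 0 0"

```text
clock: 14.9
eef_pos: [0.5198, -0.1677, 0.0193]
tcp_rot: [[0.059, 0.998, -0.0], [0.998, -0.059, 0.0], [0.0, -0.0, -1.0]]
ft_force: [-3.8, 1.8, 5.5]
grip_width: 0.525
finger_force: 38.2
```

Request:
send_rows:
  moves: "0 0 0 0;0 0 0 0;0 0 0 0;0 0 0 0;0 0 0 0;0 0 0 0"
  jaw: 80

```text
clock: 15.5
eef_pos: [0.5197, -0.1677, 0.0183]
tcp_rot: [[0.059, 0.998, -0.0], [0.998, -0.059, -0.0], [-0.0, -0.0, -1.0]]
ft_force: [0.5, -0.3, -0.6]
grip_width: 0.936
finger_force: 0.0
```

Request:
send_rows:
  moves: "0 0 -35 0;0 0 -45 0;0 0 -40 0;0 0 0 -4;0 0 0 -4"

```text
clock: 16.0
eef_pos: [0.5208, -0.1683, 0.1405]
tcp_rot: [[-0.084, 0.996, 0.004], [0.996, 0.084, -0.002], [-0.002, 0.003, -1.0]]
ft_force: [-0.1, 0.1, -0.4]
grip_width: 0.936
finger_force: 0.0
```

Request:
send_rows:
  moves: "40 8.8 0 0;46 10.2 0 0;46 10.2 0 0;46 10.2 0 0;46 10.2 0 0;46 10.2 0 0;46 10.2 0 0;46 10.2 0 0;23.8 5 0 0;0 0 0 0;0 0 0 0;0 0 0 0"

```text
clock: 17.2
eef_pos: [0.5733, 0.2227, 0.1382]
tcp_rot: [[-0.08, 0.997, -0.0], [0.997, 0.08, -0.0], [-0.0, -0.0, -1.0]]
ft_force: [0.6, 0.8, -0.4]
grip_width: 0.934
finger_force: 0.0
```

```bash
python3 - <<'E'
from h import *
from cell import env
for n in("wrist","top"):
    c=env.capture(n); np.savez(n+"4.npz",**c); cv2.imwrite(f"pics/{n}4.png",c["color"][:,:,::-1])
E
```

```text
(no output)
```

View pics/wrist4.png

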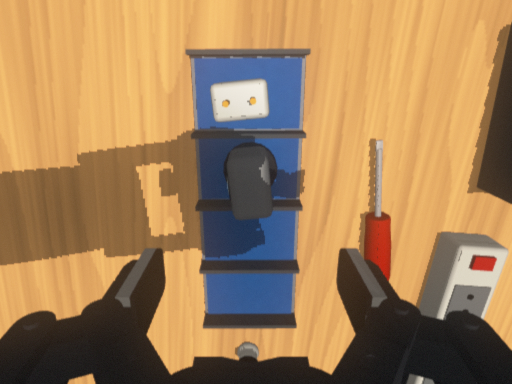

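View pics/top4.png

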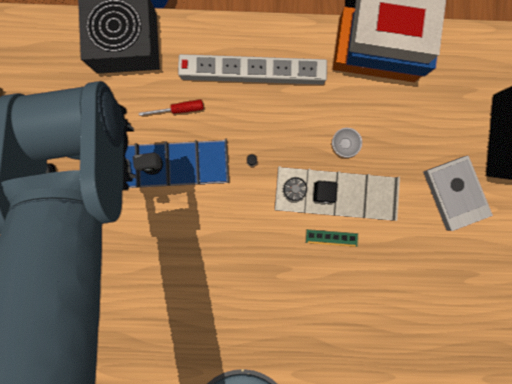

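```bash
python3 - <<'E'
from h import *
c=dict(np.load("wrist4.npz"))
w=np.radians(4.66); R=np.array([[np.cos(w),-np.sin(w)],[np.sin(w),np.cos(w)]])
f=lambda p,z:(cast(c,p,z)*1000-[574.1,188.6])@R
print("webcam far top edge",f([(233,219),(273,217)],.076).round(1))
print("adapter far top edge",f([(214,121.5),(269,117)],.064).round(1))
print("dividers",f([(204,324),(296,324),(197,206),(302,206),(187,51),(310,51)],.026).round(1))
ct=dict(np.load("top4.npz")); v=np.radians(-3.32); D=np.array([[np.cos(v),-np.sin(v)],[np.sin(v),np.cos(v)]])
print("speaker in deliv",((cast(ct,(326,190.5),.06)*1000-[517.3,-201.5])@D).round(1))
from cell import env
print("tcp rack",(env.get_state()["eef_pos"][:2]*1000-[574.1,188.6])@R)
E
```

```text
webcam far top edge [[-10.8  10.7]
 [ 20.3  12.4]]
adapter far top edge [[-24.   84.2]
 [ 16.6  87.3]]
dividers [[ -47.  -133.8]
 [  50.9 -134.1]
 [ -47.     1.4]
 [  50.8    1.2]
 [ -47.7  135. ]
 [  50.7  134.8]]
speaker in deliv [[ 1.1 34.3]]
tcp rack [ 2.17381843 33.80625757]
```

Request:
send_rows:
  moves: "3.5 -0.5 20 -3;0 0 30 0;0 0 30 0;0 0 15 0;0 0 8 0;0 0 0 0;0 0 0 0"

```text
clock: 18.0
eef_pos: [0.5738, 0.2272, 0.0368]
tcp_rot: [[-0.133, 0.991, 0.002], [0.991, 0.133, 0.0], [0.0, 0.002, -1.0]]
ft_force: [0.0, 0.4, 0.4]
grip_width: 0.941
finger_force: 0.0
```

Request:
send_rows:
  moves: "0 0 0 0;0 0 0 0;0 0 0 0;0 0 0 0;0 0 0 0;0 0 0 0;0 0 0 0;0 0 0 0;0 0 0 0;0 0 0 0;0 0 0 0;0 0 0 0"
  jaw: 20
  grip_force: 30

```text
clock: 19.2
eef_pos: [0.5731, 0.2273, 0.0362]
tcp_rot: [[-0.133, 0.991, 0.001], [0.991, 0.133, 0.0], [0.0, 0.001, -1.0]]
ft_force: [-2.1, 0.2, 6.6]
grip_width: 0.366
finger_force: 30.4
```

Request:
send_rows:
  moves: "0 0 -10 0;0 0 -25 0;0 0 -35 0;0 0 -30 0;0 0 0 4;0 0 0 4;0 0 0 3"

```text
clock: 19.9
eef_pos: [0.5723, 0.227, 0.1353]
tcp_rot: [[0.061, 0.998, -0.0], [0.998, -0.061, -0.0], [-0.0, -0.0, -1.0]]
ft_force: [-0.2, 0.1, -1.9]
grip_width: 0.369
finger_force: 29.8
```

Request:
send_rows:
  moves: "-25 -1.6 0 0;-45 -3 0 0;-45 -3 0 0;-45 -3 0 0;-45 -3 0 0;-45 -3 0 0;-45 -3 0 0;-45 -3 0 0;-45 -3 0 0;-45 -3 0 0;-25 -1.6 0 0;-10.3 -0.7 0 0"

```text
clock: 21.1
eef_pos: [0.5137, -0.2378, 0.1352]
tcp_rot: [[0.062, 0.998, -0.0], [0.998, -0.062, -0.0], [-0.0, -0.0, -1.0]]
ft_force: [0.0, 0.2, -1.9]
grip_width: 0.365
finger_force: 29.8
```

Request:
send_rows:
  moves: "0 0 0 0;0 0 0 0;0 0 0 0"

```text
clock: 21.4
eef_pos: [0.5146, -0.2341, 0.1351]
tcp_rot: [[0.057, 0.998, -0.0], [0.998, -0.057, 0.001], [0.001, -0.001, -1.0]]
ft_force: [-0.4, 0.2, -1.2]
grip_width: 0.366
finger_force: 29.8
```

Request:
send_rows:
  moves: "-0.5 0.5 30 0;0 0 30 0;0 0 20 0;0 0 10 0;0 0 5 0;0 0 3 0;0 0 2 0;0 0 1.5 0;0 0 0.8 0;0 0 0.5 0;0 0 0 0;0 0 0 0"

```text
clock: 22.6
eef_pos: [0.515, -0.2362, 0.0327]
tcp_rot: [[0.059, 0.998, 0.0], [0.998, -0.059, -0.0], [-0.0, 0.0, -1.0]]
ft_force: [-0.4, 0.3, -2.7]
grip_width: 0.365
finger_force: 29.9
```

Request:
send_rows:
  moves: "0 0 0.6 0;0 0 0.6 0;0 0 0 0;0 0 0 0"

```text
clock: 23.0
eef_pos: [0.5151, -0.2363, 0.0322]
tcp_rot: [[0.059, 0.998, -0.0], [0.998, -0.059, -0.0], [-0.0, -0.0, -1.0]]
ft_force: [-3.3, 1.2, 6.0]
grip_width: 0.364
finger_force: 30.6
```

Request:
send_rows:
  moves: "0 0 0 0;0 0 0 0;0 0 0 0;0 0 0 0;0 0 0 0;0 0 -30 0;0 0 -40 0;0 0 -35 0;0 0 0 -4;0 0 0 -4"
  jaw: 80

```text
clock: 24.0
eef_pos: [0.5159, -0.2367, 0.1383]
tcp_rot: [[-0.084, 0.996, 0.003], [0.996, 0.084, -0.002], [-0.002, 0.003, -1.0]]
ft_force: [0.0, -0.1, -1.4]
grip_width: 0.936
finger_force: 0.0
```

Request:
send_rows:
  moves: "40 6.7 0 0;44 7.3 0 0;44 7.3 0 0;44 7.3 0 0;44 7.3 0 0;44 7.3 0 0;44 7.3 0 0;44 7.3 0 0;44 7.3 0 0;44 7.3 0 0;44 7.3 0 0;38.4 6.8 0 -4"

```text
clock: 25.2
eef_pos: [0.5591, 0.2899, 0.1363]
tcp_rot: [[-0.153, 0.988, 0.0], [0.988, 0.153, 0.0], [0.0, 0.0, -1.0]]
ft_force: [-0.6, 0.6, -0.3]
grip_width: 0.936
finger_force: 0.0
```

Request:
send_rows:
  moves: "0 0 0 0;0 0 0 0;0 0 0 0"

```text
clock: 25.5
eef_pos: [0.5592, 0.2868, 0.1362]
tcp_rot: [[-0.149, 0.989, -0.0], [0.989, 0.149, -0.0], [-0.0, -0.001, -1.0]]
ft_force: [-0.1, -1.3, -0.0]
grip_width: 0.936
finger_force: 0.0
```

```bash
python3 - <<'E'
from h import *
from cell import env
for n in("wrist","top"):
    c=env.capture(n); np.savez(n+"5.npz",**c); cv2.imwrite(f"pics/{n}5.png",c["color"][:,:,::-1])
im=[dict(np.load(n+"5.npz"))["color"] for n in("wrist","top")]
cv2.imwrite("pics/b5.png",np.hstack([im[0][100:384,130:380],cv2.resize(im[1][130:225,265:410],None,fx=3,fy=3)[:284]])[:,:,::-1])
E
```

```text
(no output)
```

View pics/b5.png

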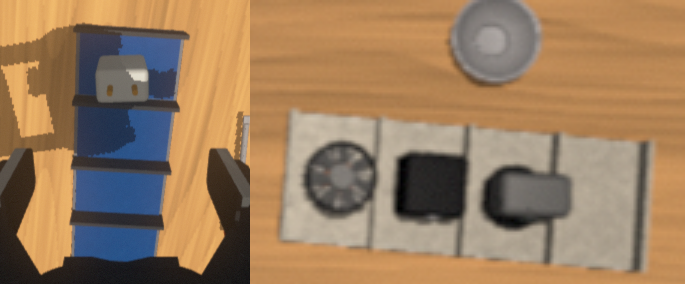

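Request:
send_rows:
  moves: "0.5 0 20 0;0 0 30 0;0 0 30 0;0 0 20 0;0 0 10 0;0 0 3 0;0 0 0 0;0 0 0 0"

```text
clock: 26.4
eef_pos: [0.5604, 0.2883, 0.0249]
tcp_rot: [[-0.15, 0.989, 0.002], [0.989, 0.15, 0.001], [0.0, 0.003, -1.0]]
ft_force: [-0.8, 0.1, -0.3]
grip_width: 0.94
finger_force: 0.0
```

Request:
send_rows:
  moves: "0 0 0 0;0 0 0 0;0 0 0 0;0 0 0 0;0 0 0 0;0 0 0 0;0 0 0 0;0 0 0 0;0 0 0 0;0 0 0 0;0 0 0 0;0 0 0 0"
  jaw: 30

```text
clock: 27.6
eef_pos: [0.5599, 0.2883, 0.0242]
tcp_rot: [[-0.15, 0.989, 0.001], [0.989, 0.15, 0.0], [0.0, 0.001, -1.0]]
ft_force: [0.5, -0.6, 5.4]
grip_width: 0.483
finger_force: 30.8
```

Request:
send_rows:
  moves: "0 0 -10 0;0 0 -25 0;0 0 -35 0;0 0 -35 0;0 0 0 4;0 0 0 4;0 0 0 4;-25 -1 0 0;-45 -1 0 0;-45 -1 0 0;-45 -1 0 0;-45 -1 0 0"

```text
clock: 28.8
eef_pos: [0.541, 0.0823, 0.128]
tcp_rot: [[0.058, 0.998, -0.001], [0.998, -0.058, 0.0], [-0.0, -0.001, -1.0]]
ft_force: [0.4, -0.9, -1.2]
grip_width: 0.483
finger_force: 30.6
```

Request:
send_rows:
  moves: "-45 -1 0 0;-45 -1 0 0;-45 -1 0 0;-45 -1 0 0;-45 -1 0 0;-45 -1 0 0;-45 -1 0 0;-45 -1 0 0;-28.4 -1.1 0 0;0 0 0 0;0 0 0 0;0 0 0 0"

```text
clock: 30.0
eef_pos: [0.5101, -0.3021, 0.1279]
tcp_rot: [[0.058, 0.998, -0.001], [0.998, -0.058, 0.001], [0.001, -0.001, -1.0]]
ft_force: [-0.2, 0.5, -1.0]
grip_width: 0.483
finger_force: 30.6
```

Contact is expected at TCP z of about 20.2, so I lower 107.5 and then make fine steps.

Request:
send_rows:
  moves: "0 1 30 0;0 0 30 0;0 0 25 0;0 0 10 0;0 0 5 0;0 0 3 0;0 0 2 0;0 0 1.5 0;0 0 0.8 0;0 0 0 0;0 0 0 0"

```text
clock: 31.1
eef_pos: [0.5114, -0.3036, 0.0214]
tcp_rot: [[0.059, 0.998, 0.0], [0.998, -0.059, -0.0], [-0.0, 0.0, -1.0]]
ft_force: [-0.4, 0.2, -0.6]
grip_width: 0.484
finger_force: 30.6
```

Request:
send_rows:
  moves: "0 0 0.6 0;0 0 0.5 0;0 0 0 0;0 0 0 0"

```text
clock: 31.5
eef_pos: [0.5114, -0.3036, 0.0202]
tcp_rot: [[0.059, 0.998, 0.0], [0.998, -0.059, -0.0], [-0.0, 0.0, -1.0]]
ft_force: [-0.8, 0.4, 1.8]
grip_width: 0.481
finger_force: 30.9
```

Contact is made, so I release, rise and move the arm back out of the view.

Request:
send_rows:
  moves: "0 0 0 0;0 0 0 0;0 0 0 0;0 0 0 0;0 0 0 0;0 0 0 0;0 0 -30 0;0 0 -45 0;0 0 -45 0;0 0 -45 0"
  jaw: 80

```text
clock: 32.5
eef_pos: [0.511, -0.3033, 0.1866]
tcp_rot: [[0.059, 0.998, -0.0], [0.998, -0.059, 0.0], [0.0, -0.0, -1.0]]
ft_force: [0.9, -0.4, 0.4]
grip_width: 0.938
finger_force: 0.0
```

Request:
send_rows:
  moves: "40 0 0 0;45 0 0 0;45 0 0 0;45 0 0 0;45 0 0 0;45 0 0 0;45 0 0 0;45 0 0 0;45 0 0 0;30 0 0 0;0 0 0 0;0 0 0 0"

```text
clock: 33.7
eef_pos: [0.5364, 0.1262, 0.1849]
tcp_rot: [[0.057, 0.998, -0.0], [0.998, -0.057, -0.0], [-0.0, -0.0, -1.0]]
ft_force: [-0.7, -0.3, 0.0]
grip_width: 0.935
finger_force: 0.0
```

```bash
python3 - <<'E'
from h import *
from cell import env
im=[env.capture(n)["color"] for n in("top","scene")]
cv2.imwrite("pics/c6.png",np.vstack([cv2.resize(im[0][155:225,265:410],(580,280)),cv2.resize(im[1][110:210,110:300],(580,305))])[:,:,::-1])
E
```

View pics/c6.png

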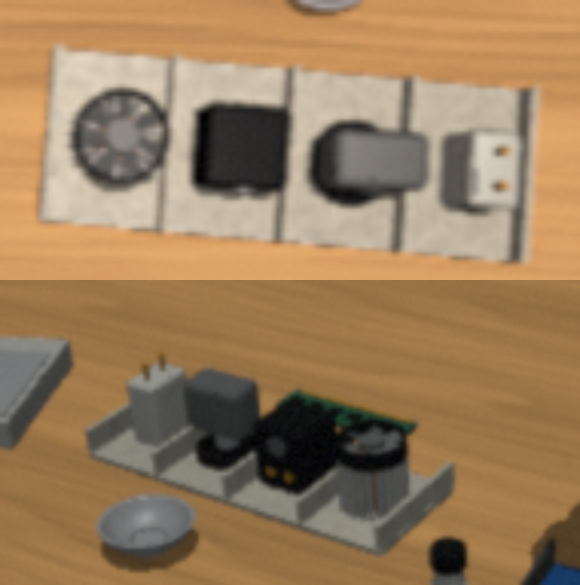

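The picture shows all four parts upright and released in the delivery rack. From left to right (crop pixels) they are the cooler (122,137), speaker (243,147), webcam (370,160) and adapter (480,170), which is the reversed order.

```bash
python3 -c "
from cell import env
print(env.close_job())"
```

```text
the job is handed in; nothing more can be done
None
```

All four parts now stand upright and released in the delivery rack in reverse order (from the robot's left: cooler, speaker, webcam, adapter), and the job was handed in at about 34 s, though the hand-in call did not return a verdict.

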